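# Turn the tea-ball dish to face the mug

### The job

Take the shallow dish by the wooden grip of its overhead handle and lift it straight up off the cork trivet, about 10 cm; only then turn it slowly, level and staying above the trivet, through about a quarter turn so that its pouring lip points straight at the mug. The loose steel tea ball must stay in the middle of the dish all the time, touch neither it nor the other things, and finish still holding the dish up there, level and motionless, ready for pouring.

Things in the scene. Friction and masses are not known exactly. Their poses are not given: they have to be found in the camera images.
- dish: shallow round white dish, rim 180 mm wide, 32 mm high, foot 90 mm wide, about 0.3 kg. Inside falls about 10 deg to a flat middle 13 mm in radius. Origin: centre of its underside, z up. Tongue-like pouring lip along dish +x, to 122 mm from centre; at first it points away from the robot. Rigid steel bail handle over it in the y-z plane (legs at y = +-90 mm), wooden grip on top
- dish_grip (a point): centre of the handle's wooden grip, 122 mm straight above the dish's origin; flat-sided bar 16 mm thick (along dish x), 74 mm long (along dish y), 22 mm high. Pinch it across its thickness, fingers closing along dish x. Axes as the dish
- dish_lip (a point): point at the tip of the pouring lip, 122 mm from the dish's centre along dish +x, 42 mm above its underside
- dish_well (a point): where the ball's centre lies when it is in the middle of the dish, 33 mm straight above the dish's origin
- tea_ball: loose steel tea ball (sphere, 44 mm in diameter, about 50 g) lying in the middle of the dish; origin at its centre. Its top is 55 mm above the dish's underside, below the handle
- trivet: flat round cork trivet, 144 mm across, 12 mm thick, fixed to the worktop; origin: centre of its underside
- mug: white ceramic mug with one ear handle, 84 mm across and 90 mm high, standing empty about 20 cm to the left or the right of the dish; origin: centre of its underside. The lip must point at it
- pasta_jar: glass jar of pasta, 98 mm across, 185 mm high, on the other side of the dish from the mug; origin: centre of its underside. Leave alone
- salt: salt shaker, 44 mm across, 90 mm high, standing behind the dish; origin: centre of its underside. Leave alone
- spice_jar: spice jar, 45 mm across, 106 mm high, standing behind the dish; origin: centre of its underside. Leave alone
- timer: small kitchen timer on two feet, 26 x 64 x 54 mm, far left; origin: centre of its underside. Leave alone
- cork_lid: stepped round cork lid, 103 mm across, 40 mm high, right; origin: centre of its underside. Leave alone
- carton: small flat carton, 50 x 110 x 22 mm, far left; origin: centre of its underside. Leave alone
Mind the look-alikes: they are no part of the job. Leave any pink look-alike of the mug alone.

How it is judged:
On the way, in this order (a step that is already met when the one before it is completed fails the run):
1. the dish is lifted about 5 cm or more off the trivet in the gripper, not yet turned, the mug still to the side of its lip (z of dish in the frame of trivet between 0.06 and 0.2 m and horizontal distance between dish and trivet below 0.05 m and contact force between the fingers and dish above 1 N and (y of mug in the frame of dish above 0.15 m or y of mug in the frame of dish below -0.15 m)), for 0.2 s.
2. held up over the trivet, the dish is turned so that its lip points at the mug (z of dish in the frame of trivet between 0.06 and 0.2 m and horizontal distance between dish and trivet below 0.05 m and contact force between the fingers and dish above 1 N and x of mug in the frame of dish above 0.1 m and y of mug in the frame of dish between -0.05 and 0.05 m), for 0.2 s.
At the end, for the whole second after the job is handed in: Dish held by the fingers 60 to 200 mm above the trivet's underside, within 50 mm of its centre, level within 0.1 rad, still, touching neither trivet nor mug; the mug ahead of the lip, within 50 mm of the dish's x axis; the ball nearly still within 16 mm of the middle (all of step 2 and angle between dish's own z axis and vertical below 0.1 rad and distance between tea_ball and dish_well below 0.016 m and linear speed of dish below 0.02 m/s and angular speed of dish below 0.1 rad/s and linear speed of tea_ball below 0.05 m/s and contact force between dish and trivet below 0.05 N and contact force between dish and mug below 0.05 N and contact force between the arm and tea_ball below 0.05 N); the arm keeps its last pose, push and grip.
It fails at once if the ball rolls more than 20 mm from the middle of the dish (distance between tea_ball and dish_well above 0.02 m).
It fails at once if the dish is tilted more than 0.2 rad (angle between dish's own z axis and vertical above 0.2 rad).
It fails at once if the robot touches the ball (contact force between any of the fingers, the arm and tea_ball above 0.3 N).
It fails at once if the mug or a bystander is moved more than 20 mm (distance of any of mug, pasta_jar, salt, spice_jar, timer, cork_lid, carton from where it was at the start of the episode above 0.02 m).
It also fails if it takes over 42 s, if anything falls off the work surface, if the arm or the gripper's body presses on something with over 40 N, if the wrist force passes 120 N, or if a joint passes its speed limit or range.

### The arm

A 7-joint arm with a two-finger parallel gripper is mounted at the origin on a cart in front of the work surface, level with it; the furniture and walls round the work are solid. World frame = base frame: x ahead of the robot, y to its left, z up, the work surface at z = 0. Lengths are in m, angles in rad, forces in N, time in s.
With the tool pointing down it reaches from about 0.4 to 0.875 m from the base axis. Payload 6.5 kg.
Tool frame: the origin (TCP) lies midway between the tips of the shut fingers; the grasp point (between the pads) lies 19 mm behind it (manip.tcp_to_grasp is the distance from the TCP to the grasp point, in m); z points along the fingers, y is the line along which they close (so a half turn about z gives the same grasp; the last joint's range is limited). The gripper opens to 85 mm and grips with 20 to 120 N. Pads are 22 mm wide; open, the fingers measure 114 mm over their backs; the gripper's body (76 mm by 85 mm) begins 54 mm behind the grasp point. The pads swing forward as they close: fully open they stand 13 mm farther back than shut.
Start: joints at [1.233, 0.536, -0.004, 1.538, 0.003, 1.067, -0.071], TCP at [0.174, -0.626, 0.231] pointing down, gripper open.
Joint ranges: [-2.7, 2.7], [-0.37, 2.16], [-1.27, 1.26], [0.24, 2.4], [-1.31, 4.45], [0.19, 1.91], [-2.76, 2.76]. Speed limits (rad/s): [2.39, 2.39, 3.14, 3.14, 3.14, 3.14, 3.14].

### API

Orientations are given as a unit quaternion [w, x, y, z].
In Python, from workcell import telemetry, camera, calibration, manip gives the robot as it stands.
- The arm moves only by the tool jog_arm, never from a script. Its argument "plan" is one flat list of numbers, 7 for each row, row after row: the opening, from -1 (shut) to 1 (fully open), then the shift along the world's x, y, z in mm, then the turn, a rotation vector about the world's x, y, z in units of 6 degrees (1.0 is 6 degrees). A call has 1 to 8 rows; each row is the pose to reach, as a shift and turn from the pose commanded when the call began; what a row does not reach only later rows make up. A row lasts 1/12 s, in which the tool goes at most 41.7 mm and 7.16 degrees, less where a joint would pass 70% of its speed; a pose out of reach is approached as far as the arm can. A call with a gripper value outside its range is refused whole. The fingers move at their own pace and stop on an object; "grip_force" is the grip in N (left out, the last holds). Time passes only in rows, so rows that repeat a pose let the fingers close. It gives the time, the measured TCP pose, the force, the opening and the grip force at its end, in the units of the state.
- telemetry.get_state(): the state, without advancing time (a new reading comes with each control period).
- camera(name): name is "scene" or "top" or "wrist"; returns the picture (384x512x3 uint8, red, green, blue); there is no depth.
- calibration(name): a dict with "intrinsics" (3x3 intrinsics, pixels), "distortion" ([k1, k2, p1, p2, k3] as OpenCV has them; the pictures are not rectified), "position" and "rotation" of the camera in the world; the wrist camera has in their place "T_tool_cam" (4x4, takes a point from camera to tool coordinates, whose origin is the TCP and whose axes are the flange's). Camera axes: x right, y up, looking along -z (the intrinsics and any distortion apply to the point x, -y, -z); pixel columns grow to the right and rows downward; lengths in m; the calibration is good to about 2 mm. A picture is of the moment at which its call begins: read the wrist's pose just before it. calibration takes no time and is no camera call.
- manip.job_done(): hands the job in; it is judged then, once.
The state is a dict: "time_s": time; "qpos": joint angles; "joint_velocities": joint speeds; "joint_torque": joint torques, N m; "position": TCP position; "tool_rot": TCP orientation; "force": force on the tool from outside, world axes, zero at the start; "wrist_torque": the same for the moment, N m; "grip_width": finger opening in m; "finger_force": force on a finger pad.
Only numpy, scipy, OpenCV 4.12 (cv2) and the standard library are available. Lean on these libraries where they do the work, as an engineer would, in place of code of your own. Each camera call takes 0.05 s, during which the arm holds its last target. There are 200 camera calls.

## Working session

There is one attempt and no reset: what is moved stays moved. The work goes in short steps, Python scripts to look and compute and a tool call to move; the robot and the scene stay as the last step left them, time stands still between calls to the robot, and variables do not carry over. Pictures are saved under pics/ and viewed, at most 10 in all, crops included, and the job is handed in when it is done.

Besides the shell and the picture viewer there is one more tool, called after "Request:" as a command line: name --argument value ..., lists and objects as JSON in quotes. jog_arm: Moves the arm, as the interface text tells. Its arguments: {"type":"object","properties":{"plan":{"type":"array"},"grip_force":{"type":"number"}},"required":["plan"]}

```bash
ls; mkdir -p pics
python3 - <<'E'
from workcell import telemetry, camera, calibration, manip
import cv2
for n in("scene","top"):
    im=camera(n); cv2.imwrite(f"pics/{n}0.png",im[:,:,::-1]); c=calibration(n); print(n,c)
s=telemetry.get_state(); print(s, manip.tcp_to_grasp)
E
```

```text
pics
scene {'intrinsics': array([[446.93315036,   0.        , 257.29522712],
       [  0.        , 446.93315036, 190.9902826 ],
       [  0.        ,   0.        ,   1.        ]]), 'distortion': array([0.05811017, 0.        , 0.        , 0.        , 0.        ]), 'position': array([-0.70696897, -1.02722795,  1.21656071]), 'rotation': array([ 0.79295067,  0.42055429, -0.20115547, -0.39230065])}
top {'intrinsics': array([[398.28138314,   0.        , 254.39768502],
       [  0.        , 398.28138314, 185.44771803],
       [  0.        ,   0.        ,   1.        ]]), 'distortion': array([-0.11254615,  0.        ,  0.        ,  0.        ,  0.        ]), 'position': array([ 0.35039915, -0.01002374,  1.76386482]), 'rotation': array([-0.70185481, -0.03476849,  0.03986745,  0.71035312])}
{'time_s': 0.1, 'qpos': array([ 1.23278068,  0.53709054, -0.00442702,  1.53874461,  0.00258675,
        1.0673217 , -0.07119672]), 'joint_velocities': array([-1.81560930e-03, -1.14105318e-03,  1.11264385e-03, -4.47210007e-03,
       -8.57424721e-05,  3.24676148e-04, -2.64454153e-03]), 'joint_torque': array([ 3.25735578e-03, -5.84562922e+01,  1.05269685e+00, -2.59773856e+01,
        1.27772719e-02,  4.63627250e-03, -1.88291835e-05]), 'position': array([ 0.17434562, -0.62559927,  0.23051231]), 'tool_rot': array([-7.62707059e-04,  9.90774471e-01,  1.35518781e-01, -1.59660664e-04]), 'force': array([0.14222787, 0.31277538, 0.0452656 ]), 'wrist_torque': array([ 0.05717985, -0.06553977, -0.04328134]), 'finger_force': 0.0, 'grip_width': 0.08513898025118646} 0.0187
```

View pics/scene0.png

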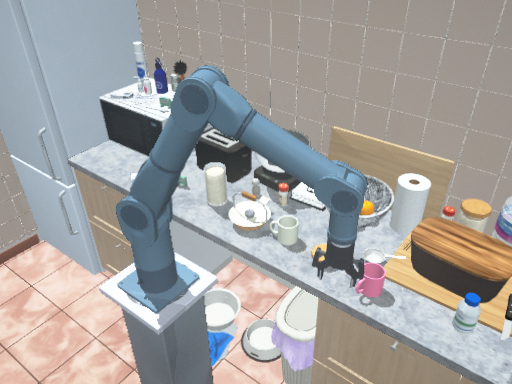

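View pics/top0.png

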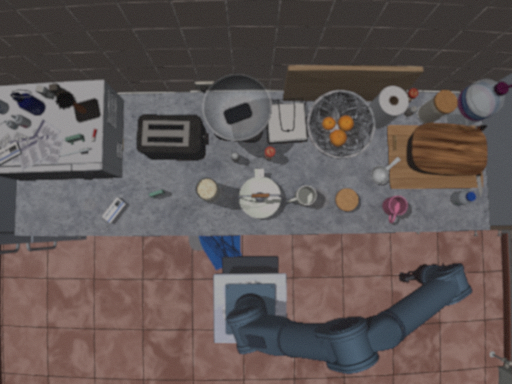

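```bash
cat > h.py <<'E'
import numpy as np, cv2
from scipy.spatial.transform import Rotation as R
from workcell import telemetry, camera, calibration, manip
def q2R(q): return R.from_quat(np.r_[q[1:],q[0]]).as_matrix()
def pose(n,s=None):
    c=calibration(n)
    if n=="wrist":
        T=np.eye(4);T[:3,:3]=q2R(s["tool_rot"]);T[:3,3]=s["position"];T=T@c["T_tool_cam"];return c,T[:3,:3],T[:3,3]
    r=np.asarray(c["rotation"]); return c,(q2R(r) if r.size==4 else r),c["position"]
def cast(n,uv,z,s=None):
    c,Rm,p=pose(n,s)
    x=cv2.undistortPoints(np.float64(uv).reshape(-1,1,2),c["intrinsics"],c["distortion"])[:,0]
    d=np.c_[x[:,0],-x[:,1],-np.ones(len(x))]@Rm.T
    return p+d*((z-p[2])/d[:,2])[:,None]
def proj(n,P,s=None):
    c,Rm,p=pose(n,s); q=(np.float64(P).reshape(-1,3)-p)@Rm; q=q*[1,-1,-1]
    return cv2.projectPoints(q,np.zeros(3),np.zeros(3),c["intrinsics"],c["distortion"])[0][:,0]
E
python3 - <<'E'
from h import *
a=cv2.imread("pics/top0.png")[150:240,190:330]; b=cv2.imread("pics/scene0.png")[155:255,195:315]
cv2.imwrite("pics/crop0.png",np.hstack([cv2.resize(a,(398,256),interpolation=2),cv2.resize(b,(307,256),interpolation=2)]))
print(cast("top",[[260,197]],.044),cast("top",[[258,171]],.054),cast("top",[[261,196]],.134),cast("top",[[306,196],[396,206]],.09),cast("top",[[207,188]],.185))
print(proj("top",[[0,0,0],[.5,0,0]]))
E
```

```text
[[ 0.48203798 -0.04720948  0.044     ]] [[ 0.59435419 -0.03989077  0.054     ]] [[ 0.47921555 -0.04942528  0.134     ]] [[ 0.48035278 -0.24074235  0.09      ]
 [ 0.43228033 -0.62772867  0.09      ]] [[0.50965767 0.1666313  0.185     ]]
[[250.4361991  308.0852199 ]
 [249.11872763 193.85311532]]
```

View pics/crop0.png

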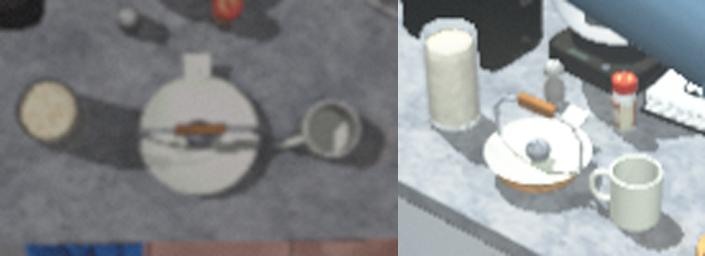

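Request:
jog_arm --plan '[1, 20, 38, 30, 0, 0, 0.8, 1, 38, 73, 50, 0, 0, 1.6, 1, 56, 108, 70, 0, 0, 2.4, 1, 75, 145, 70, 0, 0, 3.2, 1, 94, 182, 70, 0, 0, 4, 1, 113, 219, 70, 0, 0, 4.8, 1, 132, 254, 70, 0, 0, 5.6, 1, 150, 290, 70, 0, 0, 6.4]'

```text
time_s: 0.77
position: [0.32, -0.3437, 0.3013]
tool_rot: [0.0, 0.89, 0.456, -0.0]
force: [0.9, -0.9, -0.9]
grip_width: 0.0855
finger_force: 0.0
```

Request:
jog_arm --plan '[1, 19, 36, 0, 0, 0, 0.8, 1, 38, 72, 0, 0, 0, 1.6, 1, 57, 108, 0, 0, 0, 2.4, 1, 76, 144, 0, 0, 0, 3.2, 1, 95, 180, 0, 0, 0, 4, 1, 114, 216, 0, 0, 0, 4.8, 1, 135, 252, 0, 0, 0, 5.6, 1, 155, 287, 0, 0, 0, 6.4]'

```text
time_s: 1.43
position: [0.475, -0.0568, 0.3013]
tool_rot: [0.0, 0.691, 0.723, -0.0]
force: [0.8, 0.4, -0.5]
grip_width: 0.0853
finger_force: 0.0
```

Run:
```python
from h import *
s=telemetry.get_state(); im=camera("wrist"); cv2.imwrite("pics/w1.png",im[:,:,::-1])
im=camera("top"); cv2.imwrite("pics/t1.png",im[:,:,::-1])
print({k:np.round(s[k],3) for k in("time_s","position","tool_rot","qpos","force")}); print(calibration("wrist"))
print(q2R(s["tool_rot"]).round(3))
```

```text
{'time_s': np.float64(1.433), 'position': array([ 0.475, -0.057,  0.301]), 'tool_rot': array([ 0.   ,  0.691,  0.723, -0.   ]), 'qpos': array([ 0.551,  0.214, -0.602,  1.867,  0.136,  1.1  , -0.057]), 'force': array([ 0.777,  0.409, -0.547])}
{'intrinsics': array([[268.04049037,   0.        , 254.20245518],
       [  0.        , 268.04049037, 188.6577155 ],
       [  0.        ,   0.        ,   1.        ]]), 'distortion': array([-0.05821881,  0.        ,  0.        ,  0.        ,  0.        ]), 'T_tool_cam': array([[-0.0016652 ,  0.95980588,  0.28065975,  0.07133652],
       [ 0.99999672,  0.00214463, -0.00140109, -0.00103387],
       [-0.00194669,  0.28065649, -0.9598063 , -0.14217196],
       [ 0.        ,  0.        ,  0.        ,  1.        ]])}
[[-0.045  0.999  0.   ]
 [ 0.999  0.045 -0.   ]
 [-0.     0.    -1.   ]]
```

View pics/w1.png

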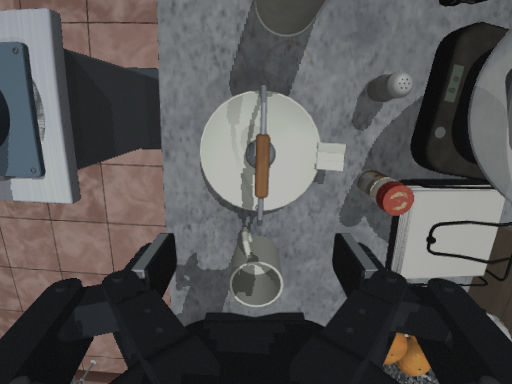

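Run:
```python
from h import *
s=telemetry.get_state(); im=cv2.imread("pics/w1.png"); hsv=cv2.cvtColor(im,cv2.COLOR_BGR2HSV)
def big(m,roi):
    z=np.zeros_like(m);x0,y0,x1,y1=roi;z[y0:y1,x0:x1]=m[y0:y1,x0:x1]
    c=max(cv2.findContours(z,0,1)[0],key=cv2.contourArea);return c[:,0]
g=big(cv2.inRange(hsv,(3,90,40),(20,255,255)),(245,120,280,210))
P=cast("wrist",g,.145,s)[:,:2]
r=cv2.minAreaRect((P*1000).astype(np.float32)); print("grip wrist",r, cv2.boxPoints(r).round())
d=big(cv2.inRange(hsv,(0,0,150),(180,60,255)),(190,80,360,215))
P=cast("wrist",d,.044,s)[:,:2]*1000
hull=cv2.convexHull(P.astype(np.float32))[:,0]
from scipy.optimize import least_squares
Q=P.copy()
for i in range(4):
    f=least_squares(lambda v:np.hypot(*(Q-v[:2]).T)-v[2],[480,-47,90],loss="soft_l1").x
    e=np.hypot(*(P-f[:2]).T)-f[2]; Q=P[abs(e)<3]
print("dish circ",f,len(Q),len(P))
L=cast("wrist",d,.054,s)[:,:2]*1000; far=L[np.hypot(*(L-f[:2]).T)>105]; print("lip",far.min(0),far.max(0),"r",np.hypot(*(far-f[:2]).T).max())
# top
t=cv2.imread("pics/top0.png"); th=cv2.cvtColor(t,cv2.COLOR_BGR2HSV)
g=big(cv2.inRange(th,(3,90,40),(20,255,255)),(245,185,280,205)); r=cv2.minAreaRect((cast("top",g,.145)[:,:2]*1000).astype(np.float32)); print("grip top",r)
print("mug wrist",cast("wrist",[[257,283]],.09,s), "leg ends", cast("wrist",[[264,88],[261,222]],.05,s),
 "mug rim pts",cast("wrist",[[231,283],[284,283],[257,263],[257,305]],.09,s).round(3))
```

```text
grip wrist ((484.55511474609375, -41.04741287231445), (14.649786949157715, 71.803466796875), 1.3995405435562134) [[476.  -5.]
 [478. -77.]
 [493. -77.]
 [491.  -5.]]
dish circ [533.6369752  -38.03397539  64.27966571] 31 336Traceback (most recent call last):
  File "<stdin>", line 18, in <module>
    return umr_minimum(a, axis, None, out, keepdims, initial, where)
ValueError: zero-size array to reduction operation minimum which has no identity
```

Run:
```python
from h import *
s=telemetry.get_state(); im=cv2.imread("pics/w1.png"); hsv=cv2.cvtColor(im,cv2.COLOR_BGR2HSV)
m=cv2.inRange(hsv,(0,0,150),(180,60,255)); z=np.zeros_like(m); z[85:212,195:355]=m[85:212,195:355]
z=cv2.morphologyEx(z,cv2.MORPH_CLOSE,np.ones((13,13)))
c=max(cv2.findContours(z,0,1)[0],key=cv2.contourArea)[:,0]
D=c[c[:,0]<300]; P=cast("wrist",D,.044,s)[:,:2]*1000
(cx,cy),r=cv2.minEnclosingCircle(P.astype(np.float32)); A=np.c_[2*P,np.ones(len(P))];v=np.linalg.lstsq(A,(P**2).sum(1),rcond=None)[0]
print("rim enclosing",cx,cy,r,"fit",v[:2],np.sqrt(v[2]+v[:2]@v[:2]))
L=c[c[:,0]>328]; print("lip px",c[:,0].max()); q=cast("wrist",L,.054,s)[:,:2]*1000; print("lip mean/extent",q.mean(0),q.min(0),q.max(0))
t=cv2.imread("pics/top0.png"); th=cv2.cvtColor(t,cv2.COLOR_BGR2HSV)
g=cv2.inRange(th,(3,70,40),(22,255,255));yx=np.argwhere(g[185:205,245:280]); print(len(yx)); uv=yx[:,::-1].mean(0)+[245,185]; print("grip top",cast("top",[uv],.140))
print("mug wrist",cast("wrist",[[231,283],[284,283],[257,263],[257,305]],.09,s).round(3), "mug top", cast("top",[[306,196]],.09))
```

```text
rim enclosing 485.0743713378906 -41.18985366821289 90.76285552978516 fit [484.29858284 -41.51288897] 88.48025227293108
lip px 345
lip mean/extent [602.17678139 -37.07911714] [584.19854701 -58.10399094] [609.33651413 -18.19553537]
49
grip top [[ 0.48289233 -0.04524688  0.14      ]]
mug wrist [[ 0.451 -0.236  0.09 ]
 [ 0.532 -0.232  0.09 ]
 [ 0.489 -0.199  0.09 ]
 [ 0.493 -0.275  0.09 ]] mug top [[ 0.48035278 -0.24074235  0.09      ]]
```

Request:
jog_arm --plan '[1, 5, 8, 0, 0, 0, -0.1, 1, 9.5, 16, 0, 0, 0, -0.15, 1, 9.5, 16, -25, 0, 0, -0.15, 1, 9.5, 16, -55, 0, 0, -0.15, 1, 9.5, 16, -85, 0, 0, -0.15, 1, 9.5, 16, -100, 0, 0, -0.15, 1, 9.5, 16, -100, 0, 0, -0.15, 1, 9.5, 16, -100, 0, 0, -0.15]'

```text
time_s: 2.2
position: [0.4835, -0.043, 0.201]
tool_rot: [-0.001, 0.698, 0.716, -0.001]
force: [0.4, -0.5, -0.1]
grip_width: 0.0855
finger_force: 0.0
```

Run:
```python
from h import *
s=telemetry.get_state(); im=camera("wrist")[:,:,::-1].copy(); cv2.imwrite("pics/w2.png",im); hsv=cv2.cvtColor(im,cv2.COLOR_BGR2HSV)
print(s["position"],s["tool_rot"],s["force"])
m=cv2.inRange(hsv,(3,90,40),(20,255,255))
for c in cv2.findContours(m,0,1)[0]:
    if cv2.contourArea(c)>150:
        P=cast("wrist",c[:,0],.145,s)[:,:2]*1000; print(cv2.boundingRect(c),cv2.minAreaRect(P.astype(np.float32)))
```

```text
[ 0.48353638 -0.04296869  0.20095276] [-7.35286900e-04  6.98081364e-01  7.16017846e-01 -5.59774763e-04] [ 0.37240235 -0.46297092 -0.14224519]
(417, 222, 42, 39) ((638.9337158203125, -72.35140991210938), (35.919830322265625, 35.05247116088867), 54.86262893676758)
(245, 162, 19, 88) ((482.6069641113281, -45.189884185791016), (14.272430419921875, 72.8870849609375), 0.7916518449783325)
```

View pics/w2.png

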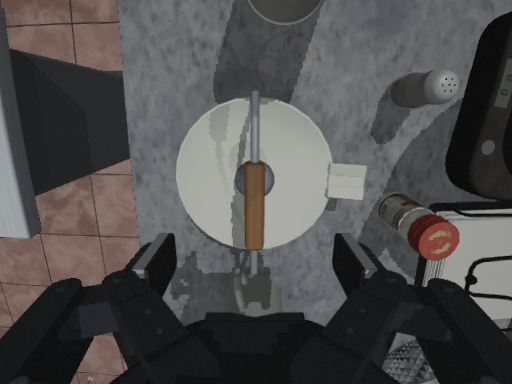

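Request:
jog_arm --plan '[1, -1, -2, -20, 0, 0, -0.1, 1, -1, -2, -40, 0, 0, -0.1, 1, -1, -2, -60, 0, 0, -0.1, 1, -1, -2, -75, 0, 0, -0.1, 1, -1, -2, -84, 0, 0, -0.1, 1, -1, -2, -84, 0, 0, -0.1, 0.2, -1, -2, -84, 0, 0, -0.1, 0, -1, -2, -84, 0, 0, -0.1]' --grip_force 40

```text
time_s: 2.92
position: [0.4843, -0.0447, 0.1186]
tool_rot: [0.001, 0.702, 0.712, 0.001]
force: [-0.4, -0.4, -0.5]
grip_width: 0.0639
finger_force: 0.0
```

Request:
jog_arm --plan '[-0.2, 0, 0, 0, 0, 0, 0, -0.3, 0, 0, 0, 0, 0, 0, -0.4, 0, 0, 0, 0, 0, 0, -0.5, 0, 0, 0, 0, 0, 0, -0.55, 0, 0, 0, 0, 0, 0, -0.6, 0, 0, 0, 0, 0, 0, -0.65, 0, 0, 0, 0, 0, 0, -0.7, 0, 0, 0, 0, 0, 0]'

```text
time_s: 3.58
position: [0.4833, -0.0448, 0.1174]
tool_rot: [0.0, 0.702, 0.712, 0.0]
force: [0.4, -1.0, 1.7]
grip_width: 0.0155
finger_force: 39.3
```

Request:
jog_arm --plan '[-1, 0, 0, 0, 0, 0, 0, -1, 0, 0, 0, 0, 0, 0, -1, 0, 0, 0, 0, 0, 0, -1, 0, 0, 0, 0, 0, 0]'

```text
time_s: 3.92
position: [0.4833, -0.0447, 0.1174]
tool_rot: [0.0, 0.702, 0.712, 0.0]
force: [0.3, 0.6, 3.0]
grip_width: 0.0152
finger_force: 39.5
```

Run:
```python
from h import *
s=telemetry.get_state(); im=camera("wrist")[:,:,::-1].copy(); cv2.imwrite("pics/w3.png",im)
print(s["position"],s["tool_rot"],s["force"],s["wrist_torque"],s["qpos"])
```

```text
[ 0.4832819  -0.04472002  0.1173775 ] [1.10843154e-04 7.01707616e-01 7.12465019e-01 6.91689547e-05] [0.3491911  0.57420901 3.00479448] [-0.03997544  0.07844067  0.02935667] [ 0.41399953  0.48445863 -0.51150552  2.03007071  0.35614599  0.71290003
 -0.30608476]
```

View pics/w3.png

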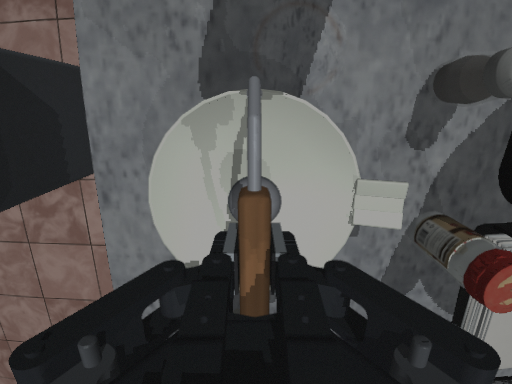

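Request:
jog_arm --plan '[-1, 0, 0, 0, 0, 0, 0, -1, 0, 0, 1, 0, 0, 0, -1, 0, 0, 2, 0, 0, 0, -1, 0, 0, 4, 0, 0, 0, -1, 0, 0, 6, 0, 0, 0, -1, 0, 0, 9, 0, 0, 0, -1, 0, 0, 12, 0, 0, 0, -1, 0, 0, 15, 0, 0, 0]' --grip_force 60

```text
time_s: 4.63
position: [0.4831, -0.0447, 0.1326]
tool_rot: [-0.0, 0.702, 0.712, -0.0]
force: [-0.1, -0.1, -3.9]
grip_width: 0.0149
finger_force: 58.5
```

Request:
jog_arm --plan '[-1, 0, 0, 4, 0, 0, 0, -1, 0, 0, 8, 0, 0, 0, -1, 0, 0, 12, 0, 0, 0, -1, 0, 0, 16, 0, 0, 0, -1, 0, 0, 20, 0, 0, 0, -1, 0, 0, 23, 0, 0, 0, -1, 0, 0, 25, 0, 0, 0, -1, 0, 0, 25, 0, 0, 0]'

```text
time_s: 5.3
position: [0.4834, -0.0447, 0.1577]
tool_rot: [0.0, 0.702, 0.712, 0.0]
force: [0.1, 0.5, -4.2]
grip_width: 0.0155
finger_force: 58.5
```

Run:
```python
from h import *
s=telemetry.get_state(); im=camera("wrist")[:,:,::-1].copy(); cv2.imwrite("pics/w4.png",im)
sc=camera("scene")[:,:,::-1][130:260,190:320]; 
cv2.imwrite("pics/c4.png",np.hstack([cv2.resize(im[60:300,120:420],(450,360)),cv2.resize(sc,(340,360),interpolation=2)]))
print(s["position"],s["tool_rot"],s["force"],s["wrist_torque"],s["finger_force"],s["time_s"])
```

```text
[ 0.48342747 -0.04469321  0.15773957] [3.13452749e-04 7.01682285e-01 7.12489877e-01 2.19078392e-04] [ 0.12759199  0.5273928  -4.18737525] [ 0.07607812 -0.00237826 -0.01131525] 58.49989950656891 5.3
```

View pics/c4.png

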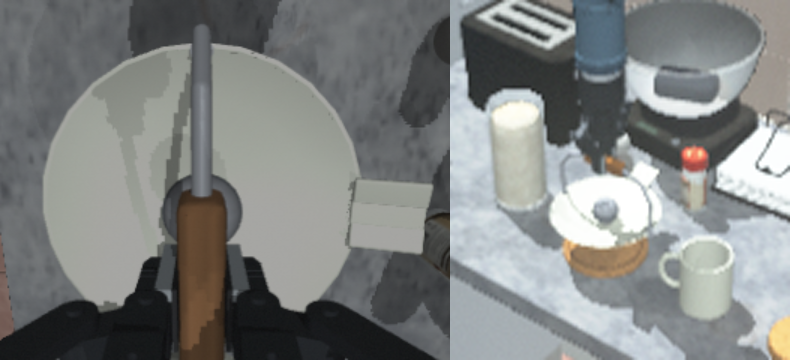

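Request:
jog_arm --plan '[-1, 0, 0, 1, 0, 0, 0, -1, 0, 0, 3, 0, 0, 0, -1, 0, 0, 6, 0, 0, 0, -1, 0, 0, 10, 0, 0, 0, -1, 0, 0, 14, 0, 0, 0, -1, 0, 0, 18, 0, 0, 0, -1, 0, 0, 22, 0, 0, 0, -1, 0, 0, 26, 0, 0, 0]'

```text
time_s: 6.07
position: [0.4832, -0.0447, 0.1838]
tool_rot: [0.0, 0.702, 0.712, 0.0]
force: [0.7, 0.4, -3.6]
grip_width: 0.0151
finger_force: 58.5
```

Request:
jog_arm --plan '[-1, 0, 0, 4, 0, 0, 0, -1, 0, 0, 8, 0, 0, 0, -1, 0, 0, 12, 0, 0, 0, -1, 0, 0, 16, 0, 0, 0, -1, 0, 0, 20, 0, 0, 0, -1, 0, 0, 24, 0, 0, 0, -1, 0, 0, 28, 0, 0, 0, -1, 0, 0, 31, 0, 0, 0]'

```text
time_s: 6.73
position: [0.4832, -0.0447, 0.2148]
tool_rot: [0.0, 0.702, 0.712, 0.0]
force: [-0.5, 0.2, -4.4]
grip_width: 0.0146
finger_force: 58.5
```

Request:
jog_arm --plan '[-1, 0, 0, 2, 0, 0, 0, -1, 0, 0, 3, 0, 0, 0, -1, 0, 0, 3, 0, 0, 0, -1, 0, 0, 3, 0, 0, 0, -1, 0, 0, 3, 0, 0, 0, -1, 0, 0, 3, 0, 0, 0]'

```text
time_s: 7.23
position: [0.483, -0.0447, 0.2171]
tool_rot: [-0.0, 0.702, 0.712, -0.0]
force: [0.0, -0.4, -4.5]
grip_width: 0.0151
finger_force: 58.5
```

Run:
```python
from h import *
s=telemetry.get_state(); print(s["position"],s["tool_rot"],s["force"],s["qpos"].round(2),s["time_s"])
# mug centre from top view: bright blob of rim
t=cv2.imread("pics/top0.png"); g=cv2.inRange(cv2.cvtColor(t,cv2.COLOR_BGR2HSV),(0,0,110),(180,70,255))[180:212,296:322]
yx=np.argwhere(g); lo,hi=yx.min(0)+[180,296],yx.max(0)+[180,296]; print(lo,hi,cast("top",[[(lo[1]+hi[1])/2,(lo[0]+hi[0])/2]],.09))
```

```text
[ 0.48297531 -0.04470973  0.21708945] [-1.58409335e-04  7.01697938e-01  7.12474534e-01 -1.32719370e-04] [ 0.02010254 -0.42178369 -4.52543316] [ 0.49  0.33 -0.58  1.95  0.23  0.92 -0.19] 7.2333
[180 296] [211 321] [[ 0.48233804 -0.25141564  0.09      ]]
```

Request:
jog_arm --plan '[-1, 0, 0, 0, 0, 0, -0.03, -1, 0, 0, 0, 0, 0, -0.1, -1, 0, 0, 0, 0, 0, -0.22, -1, 0, 0, 0, 0, 0, -0.38, -1, 0, 0, 0, 0, 0, -0.58, -1, 0, 0, 0, 0, 0, -0.82, -1, 0, 0, 0, 0, 0, -1.08, -1, 0, 0, 0, 0, 0, -1.36]'

```text
time_s: 7.9
position: [0.4831, -0.0447, 0.2173]
tool_rot: [0.0, 0.751, 0.66, -0.0]
force: [-0.2, 0.0, -3.7]
grip_width: 0.0149
finger_force: 58.6
```

Request:
jog_arm --plan '[-1, 0, 0, 0, 0, 0, -0.3, -1, 0, 0, 0, 0, 0, -0.6, -1, 0, 0, 0, 0, 0, -0.9, -1, 0, 0, 0, 0, 0, -1.2, -1, 0, 0, 0, 0, 0, -1.5, -1, 0, 0, 0, 0, 0, -1.8, -1, 0, 0, 0, 0, 0, -2.1, -1, 0, 0, 0, 0, 0, -2.4]'

```text
time_s: 8.57
position: [0.4832, -0.0446, 0.2173]
tool_rot: [0.0, 0.828, 0.56, 0.0]
force: [0.2, -0.0, -4.1]
grip_width: 0.0149
finger_force: 58.5
```

Request:
jog_arm --plan '[-1, 0, 0, 0, 0, 0, -0.3, -1, 0, 0, 0, 0, 0, -0.58, -1, 0, 0, 0, 0, 0, -0.82, -1, 0, 0, 0, 0, 0, -1.02, -1, 0, 0, 0, 0, 0, -1.18, -1, 0, 0, 0, 0, 0, -1.3, -1, 0, 0, 0, 0, 0, -1.36, -1, 0, 0, 0, 0, 0, -1.36]'

```text
time_s: 9.23
position: [0.4831, -0.0447, 0.2173]
tool_rot: [0.0, 0.865, 0.501, -0.0]
force: [-0.9, 0.2, -4.1]
grip_width: 0.0151
finger_force: 58.5
```

Run:
```python
from h import *
s=telemetry.get_state(); im=camera("wrist")[:,:,::-1].copy(); cv2.imwrite("pics/w5.png",im)
sc=camera("scene")[:,:,::-1][130:260,190:320]; 
cv2.imwrite("pics/c5.png",np.hstack([cv2.resize(im[60:300,120:420],(450,360)),cv2.resize(sc,(340,360),interpolation=2)]))
print(s["position"],s["tool_rot"],s["force"],s["qpos"].round(2),s["time_s"])
```

```text
[ 0.4831474  -0.04469178  0.21727959] [ 1.35220321e-05  8.65425298e-01  5.01037976e-01 -1.08869498e-05] [-0.86185099  0.21717722 -4.12255547] [ 0.4   0.31 -0.48  1.96  0.18  0.91 -0.69] 9.2333
```

View pics/c5.png

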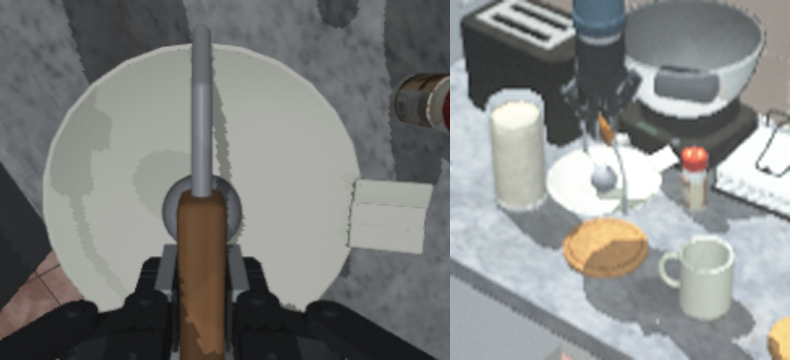

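Request:
jog_arm --plan '[-1, 0, 0, 0, 0, 0, -0.03, -1, 0, 0, 0, 0, 0, -0.1, -1, 0, 0, 0, 0, 0, -0.22, -1, 0, 0, 0, 0, 0, -0.38, -1, 0, 0, 0, 0, 0, -0.58, -1, 0, 0, 0, 0, 0, -0.82, -1, 0, 0, 0, 0, 0, -1.08, -1, 0, 0, 0, 0, 0, -1.36]'

```text
time_s: 10.0
position: [0.4831, -0.0447, 0.2173]
tool_rot: [0.0, 0.899, 0.437, -0.0]
force: [0.6, 0.6, -5.0]
grip_width: 0.015
finger_force: 58.5
```

Request:
jog_arm --plan '[-1, 0, 0, 0, 0, 0, -0.3, -1, 0, 0, 0, 0, 0, -0.6, -1, 0, 0, 0, 0, 0, -0.9, -1, 0, 0, 0, 0, 0, -1.2, -1, 0, 0, 0, 0, 0, -1.5, -1, 0, 0, 0, 0, 0, -1.8, -1, 0, 0, 0, 0, 0, -2.1, -1, 0, 0, 0, 0, 0, -2.4]'

```text
time_s: 10.67
position: [0.4831, -0.0447, 0.2173]
tool_rot: [0.0, 0.947, 0.321, -0.0]
force: [0.0, -0.5, -3.9]
grip_width: 0.0149
finger_force: 58.5
```

Request:
jog_arm --plan '[-1, 0, 0, 0, 0, 0, -0.3, -1, 0, 0, 0, 0, 0, -0.6, -1, 0, 0, 0, 0, 0, -0.9, -1, 0, 0, 0, 0, 0, -1.2, -1, 0, 0, 0, 0, 0, -1.5, -1, 0, 0, 0, 0, 0, -1.8, -1, 0, 0, 0, 0, 0, -2.1, -1, 0, 0, 0, 0, 0, -2.4]'

```text
time_s: 11.33
position: [0.4831, -0.0447, 0.2173]
tool_rot: [-0.0, 0.98, 0.2, -0.0]
force: [-0.7, -0.7, -4.2]
grip_width: 0.0149
finger_force: 58.5
```

Request:
jog_arm --plan '[-1, 0, 0, 0, 0, 0, -0.3, -1, 0, 0, 0, 0, 0, -0.6, -1, 0, 0, 0, 0, 0, -0.9, -1, 0, 0, 0, 0, 0, -1.2, -1, 0, 0, 0, 0, 0, -1.5, -1, 0, 0, 0, 0, 0, -1.8, -1, 0, 0, 0, 0, 0, -2.1, -1, 0, 0, 0, 0, 0, -2.4]'

```text
time_s: 12.0
position: [0.4831, -0.0446, 0.2173]
tool_rot: [-0.0, 0.997, 0.075, 0.0]
force: [0.4, 0.9, -4.2]
grip_width: 0.0149
finger_force: 58.5
```

Request:
jog_arm --plan '[-1, 0, 0, 0, 0, 0, -0.3, -1, 0, 0, 0, 0, 0, -0.58, -1, 0, 0, 0, 0, 0, -0.82, -1, 0, 0, 0, 0, 0, -1.02, -1, 0, 0, 0, 0, 0, -1.18, -1, 0, 0, 0, 0, 0, -1.3, -1, 0, 0, 0, 0, 0, -1.38, -1, 0, 0, 0, 0, 0, -1.4]'

```text
time_s: 12.67
position: [0.4832, -0.0447, 0.2173]
tool_rot: [-0.0, 1.0, 0.003, -0.0]
force: [-0.6, 0.8, -5.4]
grip_width: 0.015
finger_force: 58.5
```

Request:
jog_arm --plan '[-1, 0, 0, 0, 0, 0, 0, -1, 0, 0, 0, 0, 0, 0, -1, 0, 0, 0, 0, 0, 0, -1, 0, 0, 0, 0, 0, 0, -1, 0, 0, 0, 0, 0, 0, -1, 0, 0, 0, 0, 0, 0, -1, 0, 0, 0, 0, 0, 0, -1, 0, 0, 0, 0, 0, 0]'

```text
time_s: 13.33
position: [0.4831, -0.0447, 0.2173]
tool_rot: [0.0, 1.0, 0.003, -0.0]
force: [0.6, -0.1, -4.8]
grip_width: 0.0151
finger_force: 58.5
```

Run:
```python
from h import *
s=telemetry.get_state(); im=camera("wrist")[:,:,::-1].copy()
sc=camera("scene")[:,:,::-1][130:260,190:320]; 
cv2.imwrite("pics/c6.png",np.hstack([cv2.resize(im,(450,338)),cv2.resize(sc,(338,338),interpolation=2)]))
print(s["position"],s["tool_rot"],s["force"],s["qpos"].round(2),s["time_s"])
Rm=q2R(s["tool_rot"]); m=np.array([.486,-.238])-s["position"][:2]; print("mug in dish x,y",m@Rm[:2,1], m@[-Rm[1,1],Rm[0,1]])
```

```text
[ 0.48313311 -0.04470479  0.21727987] [ 6.37731769e-06  9.99994008e-01  3.46180191e-03 -2.47007799e-05] [ 0.62006393 -0.05247484 -4.76684685] [ 0.25  0.29 -0.29  1.96  0.11  0.9  -1.66] 13.3333
mug in dish x,y 0.19331042834151138 0.001528529904799276
```

View pics/c6.png

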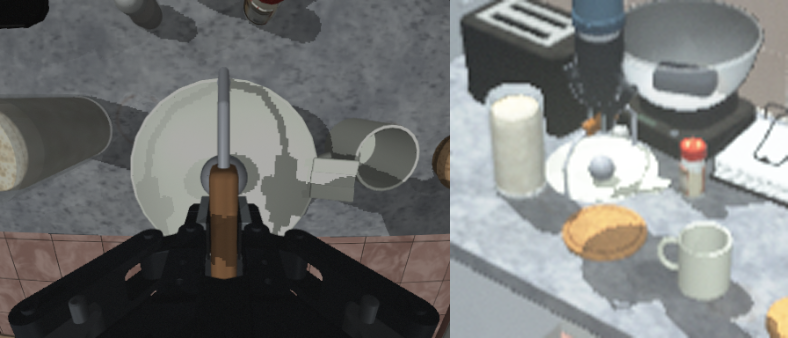

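Run:
```python
from h import *
s=telemetry.get_state(); p=cast("wrist",[[440,178]],.09,s)[0]; Rm=q2R(s["tool_rot"]); m=(p-s["position"])[:2]
y=m@[-Rm[1,1],Rm[0,1]]; print(p,m@Rm[:2,1],y,abs(s["joint_velocities"]).max())
if abs(y)<.03: print(manip.job_done())
```

```text
[ 0.48809338 -0.24261506  0.09      ] 0.19794739078441081 0.003576286482535121 0.0018103466187228486
the job is handed in; nothing more can be done
None
```

I lifted the dish about 10 cm and turned it a quarter turn so its lip points at the white mug (about 4 mm off line), then handed the job in with it held level and still over the trivet, the ball in the middle; the judge's verdict was not shown.

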